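# Four clicks more pressure on the block press

### The job

The last proof came out pale: turn the dial on top of the block press four clicks clockwise (seen from above) by gently pushing its upright fin round with a fingertip, and leave it resting in the fourth stop. Do not let it go past the fourth click at any time, do not lift or shift the press, and leave everything else on the table where it is.

Things in the scene. Friction and masses are not known exactly. Their poses are not given: they have to be found in the camera images.
- press: Heavy grey block-printing press (4 kg) standing loose on the table: base 220 x 180 mm, bridge 200 x 160 mm on four posts with its top 110 mm above the table, a flat steel index ring 132 mm across (top at 115 mm) with 12 dark ticks on the bridge, and a thin pull lever ending in a black ball, reaching 189 mm out to +x at about 80 mm height. Origin: centre of its underside; z up.
- dial (a joint): Angle of the dial in rad: 0 at the start (its lowest stop, with an end stop just before it), growing as it turns clockwise seen from above. It clicks into a stop every 30 degrees (0.5236): between stops it resists, hardest about a quarter of the way between (about 2.5 to 4.5 N at the fin), and once past half-way between two stops it runs on by itself into the next. The stops go on beyond the fourth.
- dial_centre (a point): On the dial's vertical axis, at the top face of its flat disc (127 mm above the table). The disc is black plastic, 110 mm across, 12 mm thick, with a round boss 26 mm across standing 18 mm above the disc at its middle.
- fin (a point): Middle of the outer part of the dial's fin, 42 mm from the axis and 14 mm above the disc's top face (141 mm above the table). The fin is an upright aluminium plate standing on the disc and turning with it, pointing straight out from the axis: from 14 to 54 mm from the axis, 9 mm thick, top 28 mm above the disc. It is the only fin; at the start it points away at about 240 degrees (anticlockwise from the press's x axis).
- ink_jar: Bystander: closed ink jar, 60 mm across, 65 mm tall, standing; origin at the centre of its underside.
- ink_tin: Bystander: flat round ink tin, 72 mm across, 43 mm tall; origin at the centre of its underside.
- marker: Bystander: capped marker pen lying down, 130 mm long, 17 mm thick; origin under its middle, x along it.
- gouge: Bystander: lino gouge lying down, red handle 60 mm long, 20 mm thick, thin steel blade to +x, 126 mm overall; origin on the table at the blade end of the handle.
- brayer: Bystander: ink roller, rubber roll 100 mm long along y, 34 mm thick, handle reaching 180 mm to -x; origin under the middle of the roll.
- lino_block: Bystander: red block 80 x 60 x 22 mm lying flat; origin at the centre of its underside.

How it is judged:
On the way, in this order (a step that is already met when the one before it is completed fails the run):
1. the dial is pushed off its starting stop by the fingers (value of joint dial between 0.12 and 1 rad and contact force between the fingers and press above 0.3 N), for 0.02 s.
2. the dial reaches the fourth stop (value of joint dial between 1.954 and 2.234 rad), for 0.2 s.
At the end, for the whole second after the job is handed in: The dial rests in its fourth stop clockwise from the start (2.094 rad, within 0.12 rad) and is still; the press is upright and within 20 mm of where it stood, and each bystander within 30 mm (value of joint dial between 1.974 and 2.214 rad and velocity of joint dial between -0.1 and 0.1 rad/s and distance of press from where it was at the start of the episode below 0.02 m and angle between press's own z axis and vertical below 0.03 rad and distance of each of ink_jar, ink_tin, marker, gouge, brayer, lino_block from where it was at the start of the episode below 0.03 m); the robot touches nothing.
It fails at once if the dial went past the fourth click (beyond 2.40 rad) (value of joint dial above 2.4 rad).
It fails at once if the press was shifted or lifted (20 mm) (distance of press from where it was at the start of the episode above 0.02 m).
It fails at once if the press was tipped (angle between press's own z axis and vertical above 0.06 rad).
It fails at once if the dial or press was gripped or pushed hard (over 20 N) (contact force between the fingers and press above 20 N).
It fails at once if a bystander was moved or lifted (30 mm) (distance of any of ink_jar, ink_tin, marker, gouge, brayer, lino_block from where it was at the start of the episode above 0.03 m).
It also fails if it takes over 40 s, if anything falls off the work surface, if the arm or the gripper's body presses on something with over 40 N, if the wrist force passes 120 N, or if a joint passes its speed limit or range.

### The arm

A 6-joint arm with a two-finger parallel gripper is mounted at the origin on the work surface. World frame = base frame: x ahead of the robot, y to its left, z up, the work surface at z = 0. Lengths are in m, angles in rad, forces in N, time in s.
With the tool pointing down it reaches from about 0.3 to 0.875 m from the base axis. Payload 6.4 kg.
Tool frame: the origin (TCP) lies midway between the tips of the shut fingers; the grasp point (between the pads) lies 19 mm behind it (grasp_offset is the distance from the TCP to the grasp point, in m); z points along the fingers, y is the line along which they close (so a half turn about z gives the same grasp; the last joint's range is limited). The gripper opens to 85 mm and grips with 20 to 120 N. Pads are 22 mm wide; open, the fingers measure 114 mm over their backs; the gripper's body (76 mm by 85 mm) begins 54 mm behind the grasp point. The pads swing forward as they close: fully open they stand 13 mm farther back than shut.
Start: joints at [0.901, 0.181, 1.607, -0, 1.354, -0.206], TCP at [0.257, 0.514, 0.231] pointing down, gripper open.
Joint ranges: [-2.99, 2.99], [-0.89, 2.07], [0.3, 2.58], [-1.14, 4.28], [0, 2.63], [-3.12, 3.12]. Speed limits (rad/s): [2.57, 2.57, 3.01, 3.14, 3.14, 3.14].

### API

Orientations are given as a unit quaternion [w, x, y, z].
In Python, from bench import * gives the robot as it stands. The module is installed in compiled form; this text tells all that it offers.
- The arm moves only by the tool servo_tool, never from a script. Its argument "commands" is text: rows parted by semicolons, each of 7 numbers parted by spaces: the turn, a rotation vector about the tool's x, y, z in rad, then the shift along the tool's x, y, z in mm, then the opening, from 0 (shut) to 1 (fully open). In form: wx wy wz dx dy dz claw; .... A call has 1 to 5 rows; each row shifts and turns the commanded pose from where the row before left it, along the tool's axes as they then stand; what a row does not reach is not made up. A row lasts 1/8 s, in which the tool goes at most 62.5 mm and 10.7 degrees, less where a joint would pass 70% of its speed; a pose out of reach is approached as far as the arm can. A call with a gripper value outside its range is refused whole. The fingers move at their own pace and stop on an object; the grip force is fixed at half the most. Time passes only in rows, so rows that do not move let the fingers close. It gives the time, the measured TCP pose, the force, the opening and the grip force at its end, in the units of the state.
- get_obs(): the state, without advancing time (a new reading comes with each control period).
- camera(name): name is "side" or "top" or "wrist"; returns the picture (400x640x3 uint8, blue, green, red); there is no depth.
- calibration(name): a dict with "fx", "fy", "cx", "cy" (pixels), "R" (3x3) and "t" (3): a world point X has camera coordinates R X + t. Camera axes: x right, y down, z forward; pixel columns grow to the right and rows downward; lengths in m; the calibration is good to about 2 mm. A picture is of the moment at which its call begins: read the wrist's pose just before it. calibration takes no time and is no camera call; for the wrist camera it gives the pose at the moment of the call.
- hand_in(): hands the job in; it is judged then, once.
The state is a dict: "time_s": time; "q": joint angles; "dq": joint speeds; "joint_efforts": joint torques, N m; "eef_pos": TCP position; "eef_rot": TCP orientation; "wrist_force": force on the tool from outside, world axes, zero at the start; "torque": the same for the moment, N m; "opening": opening from 0.0 (shut) to 1.0 (fully open); "grasp_force": force on a finger pad.
Only numpy, scipy, OpenCV 4.12 (cv2) and the standard library are available. Lean on these libraries where they do the work, as an engineer would, in place of code of your own. Each camera call takes 0.05 s, during which the arm holds its last target. There are 200 camera calls.

## Working session

There is one attempt and no reset: what is moved stays moved. The work goes in short steps, Python scripts to look and compute and a tool call to move; the robot and the scene stay as the last step left them, time stands still between calls to the robot, and variables do not carry over. Pictures are saved under pics/ and viewed, at most 10 in all, crops included, and the job is handed in when it is done.

Besides the shell and the picture viewer there is one more tool, called by a JSON object that holds its "name" and its "arguments". servo_tool: Moves the arm, as the interface text tells. Its arguments: {"type":"object","properties":{"commands":{"type":"string"}},"required":["commands"]}

```bash
mkdir -p pics
python3 - <<'E'
from bench import *
import cv2, numpy as np
o=get_obs(); print({k:np.round(v,3) for k,v in o.items()})
for n in("top","side"):
    cv2.imwrite(f"pics/{n}0.png",camera(n)); c=calibration(n); print(n,c)
E
```

```text
{'time_s': np.float64(0.0), 'q': array([ 0.901,  0.182,  1.608,  0.   ,  1.354, -0.206]), 'dq': array([-0.001, -0.001,  0.001,  0.001, -0.001,  0.001]), 'joint_efforts': array([ 1.0000e-03, -4.4486e+01, -3.5134e+01, -0.0000e+00,  9.0000e-03,
       -0.0000e+00]), 'eef_pos': array([0.257, 0.514, 0.23 ]), 'eef_rot': array([-0.   ,  0.23 ,  0.973, -0.001]), 'wrist_force': array([-0.763,  0.332,  0.04 ]), 'torque': array([-0.027, -0.036, -0.011]), 'grasp_force': np.float64(0.0), 'opening': np.float64(1.002)}
top {'fx': 451.70288868195684, 'fy': 451.70288868195684, 'cx': 310.6824942708457, 'cy': 192.48923254390354, 'R': array([[-0.00552005, -0.99998118, -0.00267874],
       [-0.98134534,  0.00593194, -0.19216175],
       [ 0.19217402,  0.00156802, -0.98135961]]), 't': array([-0.0467268 ,  0.48174502,  1.19679793])}
side {'fx': 388.13134286122806, 'fy': 388.13134286122806, 'cx': 316.372306869599, 'cy': 203.44489239062523, 'R': array([[ 0.72536172, -0.68827593, -0.01125299],
       [-0.45180893, -0.46369273, -0.76214024],
       [ 0.51934485,  0.55791155, -0.64731416]]), 't': array([-0.35634934,  0.2540679 ,  1.13924179])}
```

View pics/top0.png

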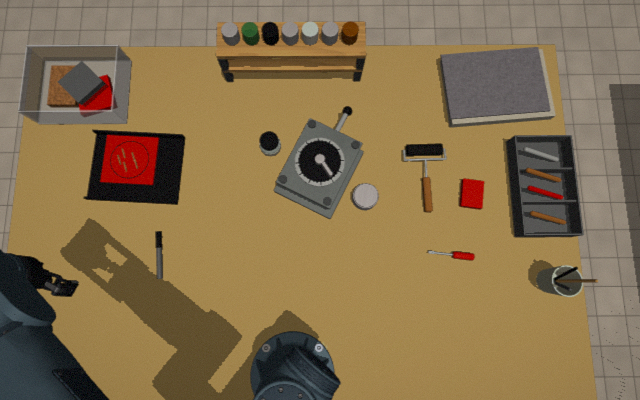

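View pics/side0.png

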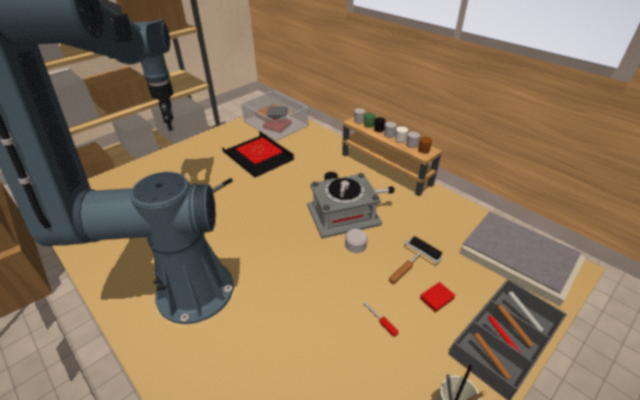

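Top view: the press dial is centred near (320,161) with the fin towards (336,174), lever ball at (347,110), ink tin at (364,196) and jar at (270,143). Side view: dial near (345,189). I'll measure the disc and fin in both.

```bash
cat > h.py <<'E'
from bench import *
import cv2, numpy as np
def ray(c,u,v):
    R=np.array(c["R"]);t=np.array(c["t"])
    d=R.T@np.array([(u-c["cx"])/c["fx"],(v-c["cy"])/c["fy"],1]); return -R.T@t,d/np.linalg.norm(d)
def plane(c,u,v,z):
    o,d=ray(c,u,v); return o+d*(z-o[2])/d[2]
def tri(a,b):
    A=np.zeros((3,3));y=np.zeros(3)
    for o,d in(a,b):
        P=np.eye(3)-np.outer(d,d);A+=P;y+=P@o
    return np.linalg.solve(A,y)
def proj(c,X):
    p=np.array(c["R"])@X+np.array(c["t"]); return p[0]/p[2]*c["fx"]+c["cx"],p[1]/p[2]*c["fy"]+c["cy"]
E
python3 - <<'E'
from h import *
R={}
outs=[]
for n,(x0,x1,y0,y1) in dict(top=(285,355,130,200),side=(310,385,165,215)).items():
    im=cv2.imread(f"pics/{n}0.png"); c=calibration(n)
    g=im[y0:y1,x0:x1].max(2); m=(g<60).astype(np.uint8)
    cs,_=cv2.findContours(m,cv2.RETR_EXTERNAL,cv2.CHAIN_APPROX_NONE)
    cs=sorted(cs,key=cv2.contourArea)[::-1][:3]
    for k in cs:
        e=cv2.fitEllipse(cv2.convexHull(k)) if len(k)>5 else None
        if e: print(n,cv2.contourArea(k),np.round([e[0][0]+x0,e[0][1]+y0,*e[1],e[2]],1),np.round(plane(c,e[0][0]+x0,e[0][1]+y0,.127),4))
    outs.append(cv2.resize(im[y0:y1,x0:x1],(400,400),interpolation=cv2.INTER_CUBIC))
cv2.imwrite("pics/crop0.png",np.hstack(outs))
E
```

```text
top 1283.0 [319.3 160.8  41.   41.6  96.9] [ 0.5498 -0.0725  0.127 ]
top 11.5 [296.2 193.2   2.1  28.8 116.4] [ 0.4641 -0.0124  0.127 ]Traceback (most recent call last):
  File "<stdin>", line 10, in <module>
cv2.error: OpenCV(4.12.0) /io/opencv/modules/imgproc/src/shapedescr.cpp:361: error: (-201:Incorrect size of input array) There should be at least 5 points to fit the ellipse in function 'fitEllipseNoDirect'
```

Run:
```python
from h import *
outs=[]
for n,(x0,x1,y0,y1) in dict(top=(285,355,125,195),side=(312,382,160,230)).items():
    im=cv2.imread(f"pics/{n}0.png"); c=calibration(n)
    g=im[y0:y1,x0:x1].max(2); m=(g<75).astype(np.uint8)
    cs,_=cv2.findContours(m,cv2.RETR_EXTERNAL,cv2.CHAIN_APPROX_NONE)
    for k in sorted(cs,key=cv2.contourArea)[::-1][:2]:
        k=cv2.convexHull(k)
        if len(k)<6: continue
        e=cv2.fitEllipse(k)
        print(n,np.round([e[0][0]+x0,e[0][1]+y0,*e[1],e[2]],1),np.round(plane(c,e[0][0]+x0,e[0][1]+y0,.127),4),np.round(plane(c,e[0][0]+x0,e[0][1]+y0,.121),4))
        if n=="top" and e[1][0]>35 or n=="side" and e[1][0]>15: (outs.append(ray(c,e[0][0]+x0,e[0][1]+y0)))
    r=cv2.resize(im[y0:y1,x0:x1],(400,400),interpolation=cv2.INTER_CUBIC)
    P=r if n=="top" else np.hstack([P,r])
cv2.imwrite("pics/crop0.png",P)
if len(outs)==2: print(tri(*outs))
c=calibration("top"); im=cv2.imread("pics/top0.png")
# fin & boss: bright in disc
m=np.zeros(im.shape[:2],np.uint8); cv2.circle(m,(319,161),19,1,-1)
b=((im.max(2)>110)&(m>0)).astype(np.uint8); v,u=np.nonzero(b)
print(len(u)); 
(cx,cy),(w,h),a=cv2.minAreaRect(np.c_[u,v].astype(np.float32)); print(cx,cy,w,h,a)
for p in cv2.boxPoints(((cx,cy),(w,h),a)): print(p,np.round(plane(c,*p,.155),4))
# lever ball
m=(im[98:122,335:360].max(2)<70).astype(np.uint8); v,u=np.nonzero(m); print("ball",u.mean()+335,v.mean()+98,plane(c,u.mean()+335,v.mean()+98,.08))
```

```text
top [319.7 160.6  41.2  43.7  87.3] [ 0.5503 -0.0737  0.127 ] [ 0.5519 -0.0739  0.121 ]
side [341.2 185.3  25.   38.3 113.7] [ 0.5483 -0.0635  0.127 ] [ 0.554  -0.0582  0.121 ]
side [319.5 211.9   4.   22.4 160.5] [ 0.4025 -0.1095  0.127 ] [ 0.4072 -0.1046  0.121 ]
[ 0.54516141 -0.07128935  0.13418373]
112
324.7500305175781 163.75 23.33452033996582 8.485280990600586 45.0
[313.50003 158.5    ] [ 0.5484 -0.0573  0.155 ]
[319.50003 152.5    ] [ 0.5641 -0.0728  0.155 ]
[336.00003 169.     ] [ 0.5205 -0.1142  0.155 ]
[330.00003 175.     ] [ 0.505  -0.0988  0.155 ]
ball 347.271186440678 110.33898305084746 [ 0.70668735 -0.15240945  0.08      ]
```

View pics/crop0.png

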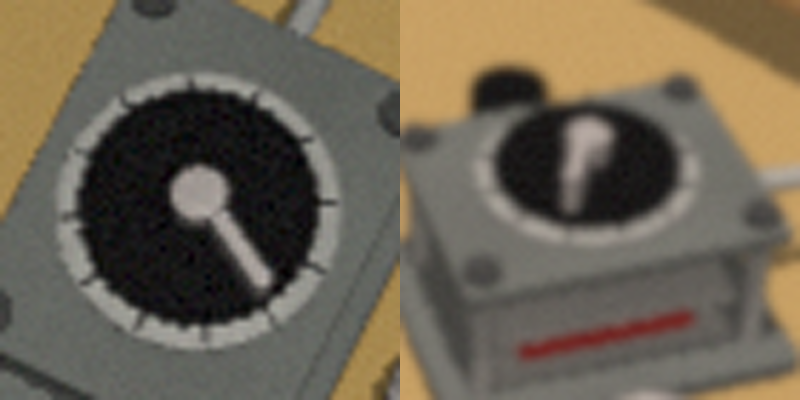

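The crops show the disc at top-image px ≈(319.9,161.0), boss (319.8,158.6), fin tip (331,174.4). In the side view, the disc centre is ≈(344.9,188.6). Clockwise in the top picture is clockwise from above.

Run:
```python
from h import *
T=calibration("top");S=calibration("side")
print("tri",tri(ray(T,319.6,160.8),ray(S,344.9,188.3)))
for z in(.121,.127): print(z,plane(T,319.6,160.8,z),plane(S,344.9,188.3,z))
print("boss top",plane(T,319.8,158.6,.145),"fin tip top",plane(T,331,174.4,.155))
# wrist camera mount relative to the tool
c=calibration("wrist");o=get_obs();print("cam pos",-c["R"].T@c["t"],"axis",c["R"][2], o["eef_pos"])
from scipy.spatial.transform import Rotation as Ro
q=o["eef_rot"];Rt=Ro.from_quat([q[1],q[2],q[3],q[0]]).as_matrix();print(Rt.round(3), "cam in tool",Rt.T@(-c["R"].T@c["t"]-o["eef_pos"]), "axis in tool",Rt.T@c["R"][2])
```

```text
tri [ 0.55351581 -0.07432658  0.11709221]
0.121 [ 0.55140059 -0.07346865  0.121     ] [ 0.55103985 -0.07818571  0.121     ]
0.127 [ 0.54978325 -0.07335341  0.127     ] [ 0.54531262 -0.08328352  0.127     ]
boss top [ 0.55076618 -0.07357576  0.145     ] fin tip top [ 0.50653654 -0.10130117  0.155     ]
cam pos [0.19257019 0.54600525 0.37348607] axis [ 0.25226918 -0.12738204 -0.9592362 ] [0.25689082 0.51387882 0.23046519]
[[-0.894  0.447 -0.001]
 [ 0.447  0.894 -0.001]
 [ 0.    -0.002 -1.   ]] cam in tool [ 0.0719411  -0.00025972 -0.14299871] axis in tool [-2.82896005e-01  4.03063805e-04  9.59150503e-01]
```

{"name": "servo_tool", "arguments": {"commands": "0 0 0 -35.3 -29.7 0 0; 0 0 0 -35.3 -29.7 0 0; 0 0 0 -35.3 -29.7 0 0; 0 0 0 -35.3 -29.7 0 0; 0 0 0 -35.3 -29.7 0 0"}}

```text
time_s: 0.72
eef_pos: [0.3488, 0.3011, 0.231]
eef_rot: [-0.0, 0.23, 0.973, -0.0]
wrist_force: [0.1, 0.2, -0.4]
opening: 0.002
grasp_force: 0.0
```

{"name": "servo_tool", "arguments": {"commands": "0 0 0 -35.3 -29.7 0 0; 0 0 0 -35.3 -29.7 0 0; 0 0 0 -35.3 -29.7 0 0; 0 0 0 -35.3 -29.7 0 0; 0 0 0 -35.3 -29.7 0 0"}}

```text
time_s: 1.35
eef_pos: [0.4402, 0.0893, 0.2311]
eef_rot: [-0.0, 0.23, 0.973, 0.0]
wrist_force: [0.6, -0.0, 0.4]
opening: 0.0
grasp_force: 0.0
```

{"name": "servo_tool", "arguments": {"commands": "0 0 0 -35.3 -29.7 0 0; 0 0 0 -35.3 -29.7 0 0; 0 0 0 -35.3 -29.7 0 0; 0 0 0 -35.3 -29.7 0 0; 0 0 0 -35.3 -29.7 0 0"}}

```text
time_s: 1.98
eef_pos: [0.5317, -0.1224, 0.2309]
eef_rot: [-0.0, 0.23, 0.973, 0.0]
wrist_force: [-0.8, -0.1, 0.8]
opening: 0.001
grasp_force: 0.0
```

{"name": "servo_tool", "arguments": {"commands": "0 0 0.18 0 0 0 0; 0 0 0.18 0 0 0 0; 0 0 0.18 0 0 0 0; 0 0 0 0 0 0 0"}}

```text
time_s: 2.48
eef_pos: [0.5312, -0.1209, 0.2309]
eef_rot: [-0.0, 0.48, 0.877, -0.0]
wrist_force: [-0.6, 0.2, -0.5]
opening: 0.001
grasp_force: 0.0
```

```bash
cat >> h.py <<'E'
from scipy.spatial.transform import Rotation as Ro
def pose():
    o=get_obs();q=o["eef_rot"];return o,np.array(o["eef_pos"]),Ro.from_quat([q[1],q[2],q[3],q[0]]).as_matrix()
def target(C,th,r,back,z):
    """shift (mm) in tool axes and turn to stand 'back' behind a fin at angle th (deg)"""
    o,p,R=pose();t=np.radians(th)
    er=np.array([np.cos(t),np.sin(t)]);ex=np.array([np.cos(t-np.pi/2),np.sin(t-np.pi/2)])
    X=np.r_[C+r*er-back*ex,z]
    yaw=np.degrees(np.arctan2(R[1,0],R[0,0]))
    print("t",o["time_s"],"pos",p.round(4),"yaw",yaw.round(2),"shift",(R.T@(X-p)*1e3).round(1),"turn cw rad",np.radians((yaw-(th-90)+180)%360-180).round(3),"F",np.round(o["wrist_force"],2),"q6",o["q"][5].round(2), "op",o["opening"])
E
python3 - <<'E'
from h import *
c=calibration("wrist"); cv2.imwrite("pics/w1.png",camera("wrist"))
C=np.array([.5505,-.0735]); target(C,212.5,.042,.030,.137)
np.save("w1.npy",c,allow_pickle=True)
for X in([*C,.145],[.5065,-.1013,.155],[*C,.127]): print(np.round(proj(c,np.array(X)),1))
E
```

```text
t 2.525 pos [ 0.5313 -0.1209  0.2309] yaw 122.7 shift [-0.4 -0.2 93.9] turn cw rad 0.004 F [-0.48 -0.69  0.96] q6 -1.01 op -0.0015552700293272844
[378.2 168.2]
[299.3 170.6]
[373.8 163.7]
```

View pics/w1.png

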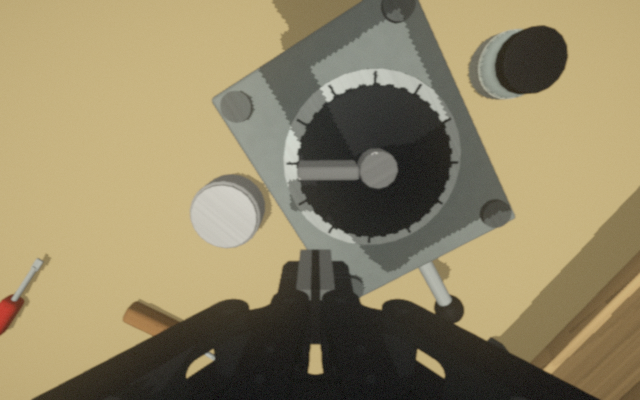

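The wrist picture has the boss at (378,168) and the fin tip at (299,170), which matches the prediction within 1 px. The fingers hang clear behind the fin at (316,255), so I'll descend.

{"name": "servo_tool", "arguments": {"commands": "0 0 0 0 0 25 0; 0 0 0 0 0 25 0; 0 0 0 0 0 22 0; 0 0 0 0 0 20 0; 0 0 0 0 0 0 0"}}

```text
time_s: 3.15
eef_pos: [0.5302, -0.1203, 0.1376]
eef_rot: [-0.002, 0.48, 0.877, -0.0]
wrist_force: [0.3, 0.5, 0.6]
opening: 0.002
grasp_force: 0.0
```

{"name": "servo_tool", "arguments": {"commands": "0 0 0 3 0 0 0; 0 0 0 3 0 0 0; 0 0 0 3 0 0 0; 0 0 0 2 0 0 0; 0 0 0 0 0 0 0"}}

```text
time_s: 3.78
eef_pos: [0.5256, -0.1116, 0.1395]
eef_rot: [0.0, 0.481, 0.877, -0.0]
wrist_force: [-0.0, -0.8, -0.3]
opening: -0.002
grasp_force: 0.0
```

Run:
```python
from h import *
target(np.array([.5505,-.0735]),212.5,.042,.0155,.139); cv2.imwrite("pics/w2.png",camera("wrist")[50:350,150:550])
```

```text
t 3.775 pos [ 0.5256 -0.1116  0.1395] yaw 122.5 shift [ 3.2 -0.5  0.5] turn cw rad 0.0 F [-0.01 -0.77 -0.33] q6 -1.0 op -0.002304884697604818
```

View pics/w2.png

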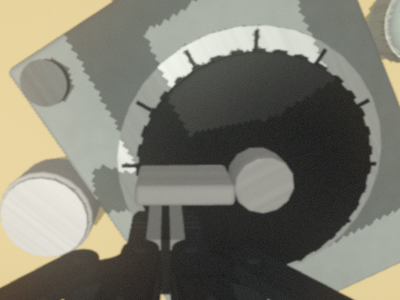

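Crop: the fingertips (165,205) stand just behind the fin plate (185,185), at the right radius. I'll make contact next.

{"name": "servo_tool", "arguments": {"commands": "0 0 0 1.5 0 0 0; 0 0 0 1.5 0 0 0; 0 0 0 1 0 0 0; 0 0 0 0 0 0 0"}}

```text
time_s: 4.32
eef_pos: [0.5234, -0.1086, 0.1393]
eef_rot: [0.0, 0.481, 0.877, -0.0]
wrist_force: [-0.3, -1.9, -0.7]
opening: 0.003
grasp_force: 1.1
```

{"name": "servo_tool", "arguments": {"commands": "0 0 0.05 2.1 -0.7 0 0; 0 0 0.05 2.1 -0.7 0 0; 0 0 0 0 0 0 0"}}

```text
time_s: 4.7
eef_pos: [0.5202, -0.1059, 0.1393]
eef_rot: [0.0, 0.524, 0.852, -0.0]
wrist_force: [0.7, -3.5, -2.2]
opening: 0.004
grasp_force: 1.8
```

Run:
```python
from h import *
target(np.array([.5505,-.0735]),212.5-6,.042,.0155,.139); cv2.imwrite("pics/w3.png",camera("wrist")[50:350,150:550])
```

```text
t 4.7 pos [ 0.5202 -0.1059  0.1393] yaw 116.78 shift [-0.  -0.5  0.3] turn cw rad 0.005 F [ 0.68 -3.46 -2.21] q6 -0.89 op 0.00383429947343954
```

View pics/w3.png

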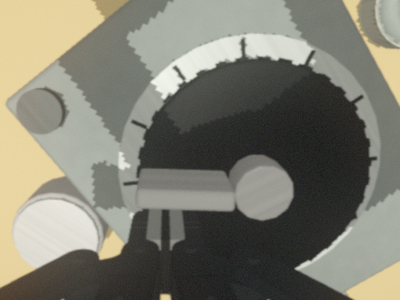

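In contact at ~3.5 N and the fin is turning with the tool. I'll continue round the arc.

{"name": "servo_tool", "arguments": {"commands": "0 0 0.05 2.1 -0.75 0 0; 0 0 0.05 2.1 -0.75 0 0; 0 0 0.05 2.1 -0.75 0 0; 0 0 0.05 2.1 -0.75 0 0; 0 0 0 0 0 0 0"}}

```text
time_s: 5.38
eef_pos: [0.5139, -0.0983, 0.1392]
eef_rot: [-0.001, 0.606, 0.795, 0.0]
wrist_force: [-0.1, -0.0, -0.1]
opening: 0.005
grasp_force: 0.0
```

Run:
```python
from h import *
target(np.array([.5505,-.0735]),212.5-30,.042,.0155,.139)
cv2.imwrite("pics/w4.png",camera("wrist")[50:350,150:550])
```

```text
t 5.375 pos [ 0.5139 -0.0983  0.1392] yaw 105.38 shift [ 8.5 -2.5  0.2] turn cw rad 0.225 F [-0.11 -0.01 -0.08] q6 -0.69 op 0.00450605747974552
```

View pics/w4.png

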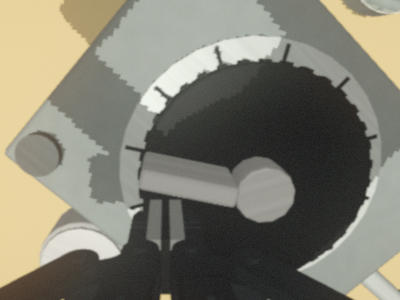

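The fin snapped ahead to the first stop (now tilted about 13° ahead of the tool, force zero). On to the second stop.

{"name": "servo_tool", "arguments": {"commands": "0 0 0.05 2.1 -0.7 0 0; 0 0 0.05 2.1 -0.7 0 0; 0 0 0.05 2.1 -0.7 0 0; 0 0 0.05 2.1 -0.7 0 0; 0 0 0.05 2.1 -0.7 0 0"}}

```text
time_s: 6.05
eef_pos: [0.509, -0.0895, 0.1393]
eef_rot: [0.0, 0.701, 0.713, -0.0]
wrist_force: [0.8, -3.0, -0.9]
opening: -0.001
grasp_force: 1.4
```

{"name": "servo_tool", "arguments": {"commands": "0 0 0.05 2.1 -0.75 0 0; 0 0 0.05 2.1 -0.75 0 0; 0 0 0.05 2.1 -0.75 0 0; 0 0 0 0 0 0 0"}}

```text
time_s: 6.55
eef_pos: [0.5071, -0.0831, 0.1394]
eef_rot: [0.0, 0.752, 0.659, 0.0]
wrist_force: [0.8, -1.6, -1.1]
opening: 0.002
grasp_force: 1.1
```

{"name": "servo_tool", "arguments": {"commands": "0 0 0.05 2.1 -0.75 0 0; 0 0 0.05 2.1 -0.75 0 0; 0 0 0.02 0.8 -0.3 0 0; 0 0 0 0 0 0 0"}}

```text
time_s: 7.05
eef_pos: [0.5059, -0.0774, 0.1393]
eef_rot: [-0.0, 0.79, 0.613, 0.0]
wrist_force: [0.1, -0.2, -0.8]
opening: 0.002
grasp_force: 0.0
```

Run:
```python
from h import *
target(np.array([.5505,-.0735]),212.5-47.5,.042,.0155,.139)
```

```text
t 7.05 pos [ 0.5059 -0.0774  0.1393] yaw 75.59 shift [-0.2  0.1  0.3] turn cw rad 0.01 F [ 0.09 -0.2  -0.76] q6 -0.13 op 0.002084097081563472
```

Second click done: the force peaked, then fell to zero at ~47°. Same again for the third.

{"name": "servo_tool", "arguments": {"commands": "0 0 0.05 2.1 -0.75 0 0; 0 0 0.05 2.1 -0.75 0 0; 0 0 0.05 2.1 -0.75 0 0; 0 0 0.05 2.1 -0.75 0 0; 0 0 0.05 2.1 -0.75 0 0"}}

```text
time_s: 7.68
eef_pos: [0.506, -0.0667, 0.1393]
eef_rot: [0.0, 0.861, 0.509, -0.0]
wrist_force: [-1.2, -2.0, -0.5]
opening: -0.006
grasp_force: 1.0
```

{"name": "servo_tool", "arguments": {"commands": "0 0 0.05 2.1 -0.75 0 0; 0 0 0.05 2.1 -0.75 0 0; 0 0 0.05 2.1 -0.75 0 0; 0 0 0 0 0 0 0"}}

```text
time_s: 8.18
eef_pos: [0.5074, -0.0602, 0.1393]
eef_rot: [0.0, 0.896, 0.444, -0.0]
wrist_force: [-0.0, -2.6, -0.0]
opening: -0.002
grasp_force: 1.1
```

{"name": "servo_tool", "arguments": {"commands": "0 0 0.05 2.1 -0.75 0 0; 0 0 0.05 2.1 -0.75 0 0; 0 0 0.02 0.8 -0.3 0 0; 0 0 0 0 0 0 0"}}

```text
time_s: 8.68
eef_pos: [0.5093, -0.0547, 0.1393]
eef_rot: [-0.0, 0.921, 0.389, 0.0]
wrist_force: [-0.8, -0.1, -1.1]
opening: -0.003
grasp_force: 0.0
```

Run:
```python
from h import *
target(np.array([.5505,-.0735]),212.5-77.5,.042,.0155,.139)
cv2.imwrite("pics/w5.png",np.hstack([camera("wrist")[50:350,150:550],cv2.resize(camera("side")[160:230,312:382],(300,300))]))
```

```text
t 8.675 pos [ 0.5093 -0.0547  0.1393] yaw 45.79 shift [0.4 0.4 0.3] turn cw rad 0.014 F [-0.8  -0.11 -1.09] q6 0.43 op -0.0026111318943911202
```

View pics/w5.png

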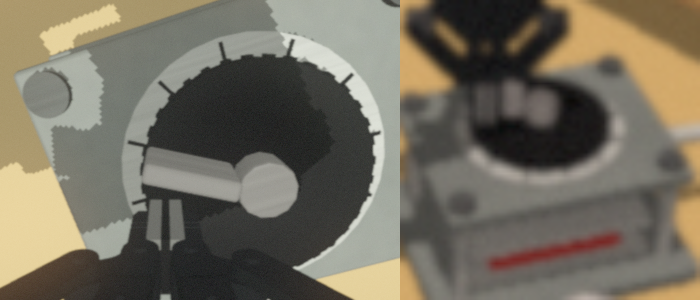

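The fin is again 13° ahead of the tool at 77°, so it sits in the third stop (90°). For the last click I'll slow down near the midpoint.

{"name": "servo_tool", "arguments": {"commands": "0 0 0.05 2.1 -0.7 0 0; 0 0 0.05 2.1 -0.7 0 0; 0 0 0.05 2.1 -0.7 0 0; 0 0 0.05 2.1 -0.7 0 0; 0 0 0.05 2.1 -0.7 0 0"}}

```text
time_s: 9.4
eef_pos: [0.515, -0.0455, 0.1393]
eef_rot: [-0.0, 0.963, 0.27, -0.0]
wrist_force: [-0.9, -1.1, -0.2]
opening: -0.004
grasp_force: 0.6
```

{"name": "servo_tool", "arguments": {"commands": "0 0 0.05 2.1 -0.75 0 0; 0 0 0.05 2.1 -0.75 0 0; 0 0 0.05 2.1 -0.75 0 0; 0 0 0 0 0 0 0"}}

```text
time_s: 9.9
eef_pos: [0.5192, -0.0406, 0.1393]
eef_rot: [0.0, 0.98, 0.198, -0.0]
wrist_force: [-1.9, -1.3, 0.2]
opening: 0.001
grasp_force: 1.1
```

{"name": "servo_tool", "arguments": {"commands": "0 0 0.03 1.3 -0.45 0 0; 0 0 0.03 1.3 -0.45 0 0; 0 0 0 0 0 0 0; 0 0 0 0 0 0 0"}}

```text
time_s: 10.4
eef_pos: [0.5217, -0.0386, 0.1393]
eef_rot: [-0.0, 0.986, 0.168, 0.0]
wrist_force: [-1.6, -0.2, 0.3]
opening: -0.001
grasp_force: 0.3
```

Run:
```python
from h import *
target(np.array([.5505,-.0735]),212.5-107,.042,.0155,.139)
```

```text
t 10.4 pos [ 0.5217 -0.0386  0.1393] yaw 19.37 shift [ 3.  -0.4  0.3] turn cw rad 0.068 F [-1.55 -0.18  0.33] q6 0.93 op -0.0008288365283570971
```

Still just short of the midpoint (103°, with the force falling). A few small steps more.

{"name": "servo_tool", "arguments": {"commands": "0 0 0.03 1.3 -0.45 0 0; 0 0 0.03 1.3 -0.45 0 0; 0 0 0 0 0 0 0; 0 0 0 0 0 0 0"}}

```text
time_s: 10.9
eef_pos: [0.5239, -0.037, 0.1393]
eef_rot: [0.0, 0.99, 0.139, 0.0]
wrist_force: [-0.3, -0.0, -0.4]
opening: -0.002
grasp_force: 0.0
```

Run:
```python
from h import *
target(np.array([.5505,-.0735]),212.5-107,.042,.0155,.139)
cv2.imwrite("pics/w6.png",camera("wrist")[50:350,150:550])
```

```text
t 10.9 pos [ 0.5239 -0.037   0.1393] yaw 15.93 shift [0.4 0.3 0.3] turn cw rad 0.007 F [-0.33 -0.02 -0.44] q6 1.0 op -0.0019492290541459146
```

View pics/w6.png

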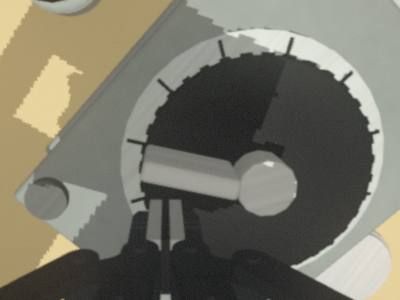

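The fin has run ahead into the fourth stop and the force is zero. I'll back off, rise, move away and verify.

{"name": "servo_tool", "arguments": {"commands": "0 0 0 -4 0 0 0; 0 0 0 -3 0 0 0; 0 0 0 0 0 -25 0; 0 0 0 0 0 -35 0; 0 0 0 0 0 -40 0"}}

```text
time_s: 11.58
eef_pos: [0.5163, -0.0389, 0.2398]
eef_rot: [-0.0, 0.99, 0.138, -0.001]
wrist_force: [0.1, -0.6, -0.1]
opening: 0.004
grasp_force: 0.0
```

{"name": "servo_tool", "arguments": {"commands": "0 0 0 -40 0 -20 0; 0 0 0 -50 0 0 0; 0 0 0 -50 0 0 0; 0 0 0 -30 0 0 0; 0 0 0 0 0 0 0"}}

```text
time_s: 12.2
eef_pos: [0.3523, -0.0859, 0.2594]
eef_rot: [0.0, 0.991, 0.137, 0.0]
wrist_force: [-0.4, -0.4, 0.1]
opening: 0.0
grasp_force: 0.0
```

Run:
```python
from h import *
T=calibration("top");im=camera("top");a=cv2.imread("pics/top0.png")
C=np.array([.5505,-.0735])
for th in(62.5,92.5,122.5):
    t=np.radians(th);u,v=proj(T,np.r_[C+.040*np.array([np.cos(t),np.sin(t)]),.155]);print(th,u,v,im[int(round(v)),int(round(u))])
print(pose()[1],pose()[0]["wrist_force"])
f=lambda i:cv2.resize(i[120:230,250:480],(690,330)[:2])[:,:,:]
cv2.imwrite("pics/fin.png",np.vstack([cv2.resize(i[100:220,255:475],(528,288),interpolation=cv2.INTER_CUBIC) for i in(a,im)]))
```

```text
62.5 305.8819872710517 150.7538936964039 [27 21 20]
92.5 304.1495353536525 158.414922504473 [166 170 176]
122.5 306.6242694294225 165.92364755458473 [23 19 21]
[ 0.35328793 -0.08588634  0.2596234 ] [-0.47573238  0.39856505  0.66099123]
```

View pics/fin.png

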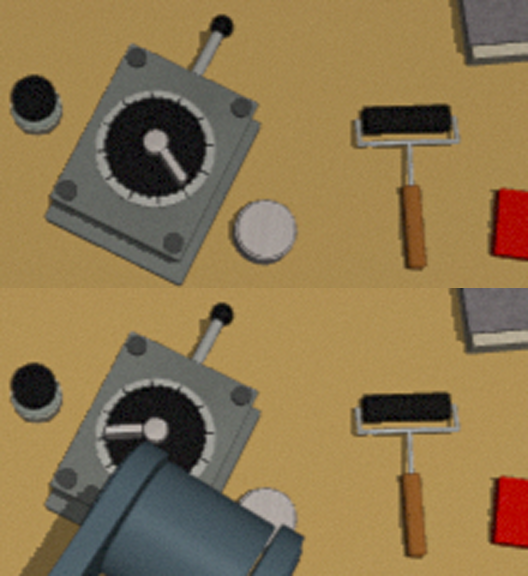

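The fin points at the fourth stop (pixel test positive at 92.5°, (304,158)). The press, jar and brayer haven't moved, and the arm is clear above everything.

```bash
python3 -c "
from bench import *
print(hand_in())"
```

```text
the job is handed in; nothing more can be done
None
```

The dial went four clicks clockwise and rests in the fourth stop; the final picture shows the press, ink jar and brayer unmoved and the arm clear of everything, and the job is handed in (no verdict was returned).

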